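Nip a freshly bound notebook in the bench press

ROBOT

A 6-joint arm with a two-finger parallel gripper is mounted at the origin on a cart in front of the work surface, level with it; the furniture and walls round the work are solid. World frame = base frame: x ahead of the robot, y to its left, z up, the work surface at z = 0. Lengths are in m, angles in degrees, forces in N, time in s.
With the tool pointing down it reaches from about 0.4 to 0.825 m from the base axis. Payload 7 kg.
Tool frame: the origin (TCP) lies on the front face of the gripper's body, between the roots of the fingers; the fingertips stand 73 mm ahead of it and the grasp point (between the pads) lies 54 mm ahead of it; z points along the fingers, y is the line along which they close (so a half turn about z gives the same grasp; the last joint's range is limited). The gripper opens to 85 mm and grips with 20 to 120 N. Pads are 22 mm wide; open, the fingers measure 114 mm over their backs; the gripper's body (76 mm by 85 mm) begins 54 mm behind the grasp point. The pads swing forward as they close: fully open they stand 13 mm farther back than shut.
Start: joints at [-53.795, 20.546, 0.682, 0, -70.136, -16.507], TCP at [0.227, -0.635, 0.304] pointing down, gripper open.
Joint ranges: [-176.03, 176.03], [-82.01, 121.73], [-58.28, 71.71], [-173.87, 95.51], [-174.79, -0.11], [-173.66, 173.66]. Speed limits (degrees/s): [136.94, 136.94, 172.46, 180, 180, 180].

INTERFACE

Orientations are given as [roll, pitch, yaw] about the fixed x, y, z axes, in that order (R = Rz(yaw) Ry(pitch) Rx(roll)).
In Python, from rig import telemetry, cams, ctrl gives the robot as it stands.
- The arm moves only by the tool step_arm, never from a script. Its argument "commands" is a list of rows, each a list of 7 numbers: the shift along the world's x, y, z each as a share of 0.05 m, from -1 to 1, then the turn, a rotation vector about the world's x, y, z each as a share of 0.12 rad, from -1 to 1, then the opening, from -1 (shut) to 1 (fully open), so that 0 is half open. A call has 1 to 12 rows; each row shifts and turns the commanded pose from where the row before left it; what a row does not reach is not made up. A row lasts 1/8 s, in which the tool goes at most 62.5 mm and 10.7 degrees, less where a joint would pass 70% of its speed; a pose out of reach is approached as far as the arm can. A call with a number of a shift or a turn outside -1 to 1 is refused whole. A call with a gripper value outside its range is refused whole. The fingers move at their own pace and stop on an object; "grip_force" is the grip in N (left out, the last holds). Time passes only in rows, so rows that do not move let the fingers close. It gives the time, the measured TCP pose, the force, the opening and the grip force at its end, in the units of the state.
- telemetry.state(): the state, without advancing time (a new reading comes with each control period).
- cams.get_image(name): name is "side" or "top" or "wrist"; returns a dict with "image" (420x560x3 uint8, red, green, blue), "range_z" (420x560 float32, m along the optical axis (not along the pixel's ray), 0 where there is no reading), "fx", "fy", "cx", "cy" (pixels), "k1" (the pictures are not rectified: a ray, as slopes to the right and down, at radius r is drawn at 1 + k1 r^2 times it, then the intrinsics apply), "R" (3x3) and "t" (3): a world point X has camera coordinates R X + t. Camera axes: x right, y down, z forward; pixel columns grow to the right and rows downward; lengths in m; the calibration is good to about 2 mm. A picture is of the moment at which its call begins.
- ctrl.sign_off(): hands the job in; it is judged then, once.
The state is a dict: "time_s": time; "qpos": joint angles; "qd": joint speeds; "tau": joint torques, N m; "ee_pos": TCP position; "orientation": TCP orientation; "wrist_force": force on the tool from outside, world axes, zero at the start; "wrist_torque": the same for the moment, N m; "gripper_width": finger opening in m; "grasp_force": force on a finger pad.
Only numpy, scipy, OpenCV 4.12 (cv2) and the standard library are available. Lean on these libraries where they do the work, as an engineer would, in place of code of your own. Each camera call takes 0.05 s, during which the arm holds its last target. There are 200 camera calls.

TASK

The little notebook has just been glued into its cover: lay it flat on the press's feed table and slide it gently in between the rails until it is fully home against the back stop. Then wind the black ball knob down (clockwise) until the platen nips the notebook firmly, without crushing it, and let go, leaving it clamped. Do not disturb the other things on the table.

Things in the scene. Friction and masses are not known exactly. Their poses are not given: they have to be found in the camera images.
- press: Bench nipping press, fixed: green casting, two steel columns, green bridge, aluminium feed table at the front. Origin on the table top below the screw's axis; x points from the open front to the back stop, y left, z up. Bed and feed table are one level surface 18 mm above the table top, x = -223 to +100 mm; the feed table is 126 mm wide.
- mouth (a point): Middle of the mouth of the side rails, on the bed at x = -85 mm in the press's frame (axes as the press's). The two steel rails are 10 mm high and 69 mm apart inside (y = -34.5 to +34.5 mm) from x = -57 mm to the back stop; their ends flare to about 86 mm inside, 96 mm outside at the mouth.
- bridge_top (a point): Top of the green bridge on the screw's axis, 92 mm above the table top. The bridge covers x = -17 to +17 mm, y = -75 to +75 mm of the press; its boss (38 mm across) and the nuts at y = -58 and +58 mm rise up to 8 mm higher. Columns 14 mm thick stand below it at y = -58 and +58 mm.
- stop: Steel back stop, 11 mm high above the bed. Its front face is at x = +70 mm in the press's frame, so a notebook that is home has its centre on the screw's axis. Origin on the bed, 4 mm behind that face. The notebook is freshly glued: over 25 N against the stop would knock it out of shape.
- platen: Pressing plate, 140 mm (x) by 74 mm (y), backed by a springy rubber blanket that yields about 1.4 mm per 100 N, hung under a steel yoke that slides on the columns (yoke top 16 mm above the plate's underside); never turns. Origin at the middle of its underside, which starts 3 to 14 mm above a notebook lying on the bed. Moved only by the screw.
- knob_center (a point): Centre of the smooth black ball knob, 40 mm across, on top of the vertical screw, 100 mm above the platen's underside (somewhere from 133 to 136 mm over the table top when the platen just touches the notebook). It slips out of a grip that is not across its widest part, which is at this height; friction coefficient about 0.3 to 0.5.
- knob: Ball knob and screw as one part (origin at the ball's centre). Clockwise from above lowers knob and platen by 4 mm per radian, so the hand must sink with it. Friction drags with about 0.17 N m against any motion (a hand that stops and eases back feels it reversed); each 10 N of platen pressure adds 0.04 N m against winding down. Self-locking: let go, it keeps up to about 50 N.
- notebook: Hand-made notebook: blue boards, red spine strip along one long side, cream label; 140 mm (its x) by 66 mm (its y), 0.1 to 0.18 kg, lying flat; origin at the centre of its underside. Thickness varies from 15 to 18 mm, not measured. Either end may go in first. It wants a platen pressure of about 50 to 100 N while winding: left with under 35 N the glue does not take, over 150 N crushes it.
- notebook_center (a point): Centre of the notebook, 8 mm above its underside (about half-way up), axes as the notebook's.
- glue_stick: Bystander: blue and white glue stick, 26 mm across, 96 mm tall, standing; origin under its foot.
- mug_white: Bystander: white mug, 78 mm across, 102 mm tall, standing; origin under it.
- stamp: Bystander: rubber stamp with a dark red turned handle, 25 x 52 x 64 mm, standing; origin under it.
- ink_pad: Bystander: dark blue closed ink pad tin, 60 x 94 x 16 mm, lying flat; origin under it.
- stapler: Bystander: blue desk stapler, 36 x 136 x 46 mm; origin under it.
Things that resemble listed ones, but are neither listed nor needed, are in the scene too. Leave any green or orange look-alike of the notebook alone.

How it is judged (in metres and radians):
On the way, in this order (a step that is already met when the one before it is completed fails the run):
1. the notebook lies flat on the bed, fully home against the back stop between the rails (x of notebook_center in the frame of press between -0.004 and 0.004 m and y of notebook_center in the frame of press between -0.005 and 0.005 m and angle between the x axis of notebook_center and the x axis of press, either way round below 0.06 rad and height (world z) of notebook_center below 0.032 m), for 0.2 s.
2. the platen nips the notebook with over 35 N (all of step 1 and contact force between platen and notebook above 35 N), for 0.3 s.
At the end, for the whole second after the job is handed in: the notebook lies flat on the bed, centre within 4 mm (along) and 5 mm (across) of the screw's axis, square to the rails within 0.06 rad, and stays nipped by the platen with over 35 N after the knob is let go (all of step 2); the robot touches nothing.
It fails at once if the notebook is crushed: the platen presses on it with over 150 N (contact force between platen and notebook above 150 N).
It fails at once if the notebook is rammed against the back stop with over 25 N (contact force between stop and notebook above 25 N).
It fails at once if another thing on the table is shifted by over 30 mm or knocked over (distance of any of glue_stick, mug_white, stamp, ink_pad, stapler from where it was at the start of the episode above 0.03 m or angle between any of glue_stick, mug_white, stamp, ink_pad, stapler's own z axis and vertical above 0.4 rad).
It also fails if it takes over 72 s, if anything falls off the work surface, if the arm or the gripper's body presses on something with over 40 N, if the wrist force passes 120 N, or if a joint passes its speed limit or range.

## Working session

There is one attempt and no reset: what is moved stays moved. The work goes in short steps, Python scripts to look and compute and a tool call to move; the robot and the scene stay as the last step left them, time stands still between calls to the robot, and variables do not carry over. Pictures are saved under pics/ and viewed, at most 13 in all, crops included, and the job is handed in when it is done.

Besides the shell and the picture viewer there is one more tool, called by a JSON object that holds its "api" and its "payload", one argument or row to a line. step_arm: Moves the arm, as the interface text tells. Its arguments: {"type":"object","properties":{"commands":{"type":"array","items":{"type":"array","items":{"type":"number"}}},"grip_force":{"type":"number"}},"required":["commands"]}

```bash
ls; mkdir -p pics
cat > h.py <<'E'
import numpy as np, cv2
from rig import telemetry, cams, ctrl
def grab(name,tag):
    d=cams.get_image(name); np.save(f'pics/{tag}.npy',d,allow_pickle=True)
    cv2.imwrite(f'pics/{tag}.png',d['image'][:,:,::-1]); return d
def load(tag): return np.load(f'pics/{tag}.npy',allow_pickle=True).item()
def ray(d,u,v):
    K=np.array([[d['fx'],0,d['cx']],[0,d['fy'],d['cy']],[0,0,1]])
    p=np.array([(u-d['cx'])/d['fx'],(v-d['cy'])/d['fy']]); q=p.copy()
    for _ in range(20): q=p/(1+d['k1']*(q@q))
    return np.array([q[0],q[1],1.])
def P(d,u,v,n=1):   # by depth
    u0,v0=int(round(u)),int(round(v)); w=d['range_z'][v0-n:v0+n+1,u0-n:u0+n+1]; w=w[w>0]
    return d['R'].T@(ray(d,u,v)*np.median(w)-d['t']) if len(w) else None
def PZ(d,u,v,z):   # on plane z
    o=-d['R'].T@d['t']; r=d['R'].T@ray(d,u,v); return o+r*(z-o[2])/r[2]
def proj(d,X):
    c=d['R']@np.array(X)+d['t']; q=c[:2]/c[2]; q=q*(1+d['k1']*(q@q))
    return q*[d['fx'],d['fy']]+[d['cx'],d['cy']]
def cloud(d):
    v,u=np.mgrid[0:420,0:560]; pts=np.stack([u.ravel(),v.ravel()],1).astype(float)
    p=(pts-[d['cx'],d['cy']])/[d['fx'],d['fy']]; q=p.copy()
    for _ in range(20): q=p/(1+d['k1']*(q**2).sum(1,keepdims=True))
    z=d['range_z'].ravel(); X=np.c_[q*z[:,None],z]
    X=(X-d['t'])@d['R']; X[z==0]=np.nan; return X.reshape(420,560,3)
E
python3 - <<'E'
from h import *
for n in('top','side'):
    d=grab(n,n+'0'); print(n,d['k1'],-d['R'].T@d['t'])
print(telemetry.state())
E
```

```text
pics
top -0.1263497009553521 [-0.07866525 -0.14381573  1.31361264]
side -0.04389597698748437 [0.35928787 1.19483338 0.63083155]
{'time_s': 0.1, 'qpos': array([-5.37955900e+01,  2.05861000e+01,  6.40391002e-01, -1.63835374e-02,
       -7.01349168e+01, -1.65075887e+01]), 'qd': array([-0.00041537, -0.05805334,  0.05196213,  0.03532676,  0.05801428,
        0.09367447]), 'tau': array([-3.05847941e-03, -5.84764123e+01,  2.94108528e+01,  6.95444897e+00,
       -3.12430835e-03, -1.23232070e-05]), 'ee_pos': array([ 0.22739076, -0.63522021,  0.30308583]), 'orientation': array([ 1.79918321e+02, -8.14339574e-03, -1.60308751e+02]), 'wrist_force': array([-0.58552118,  0.00795055,  0.03038039]), 'wrist_torque': array([-0.00593046,  0.00237642, -0.02296038]), 'grasp_force': 0.0, 'gripper_width': 0.0855098415122199}
```

View pics/top0.png

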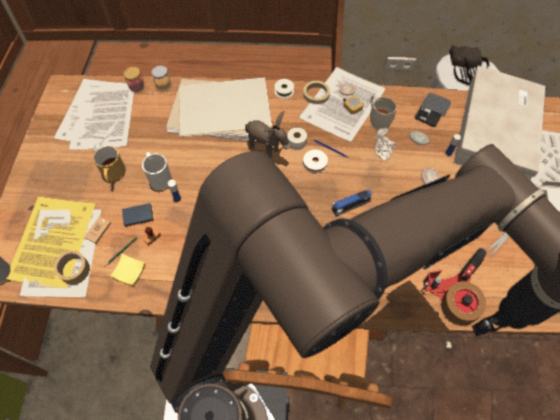

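View pics/side0.png

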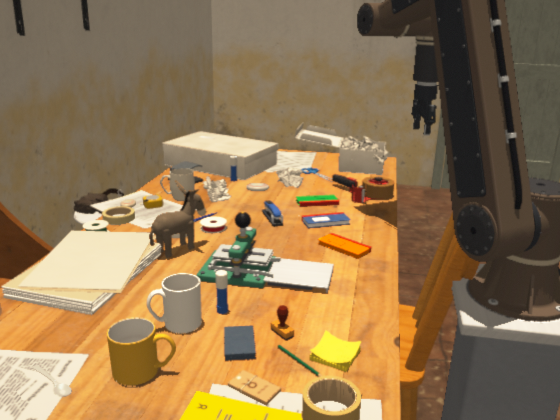

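The side view shows the press with its knob at (243,220) and its feed table at about (300,273), to the right. There are three notebook candidates: blue with red spine and label at (327,219), green at (318,200) and orange at (345,245). I choose the blue one. In the top view the arm hides the press.

Run:
```python
from h import *
d=load('side0')
im=d['image'][180:300,190:380,::-1]
cv2.imwrite('pics/c1.png',cv2.resize(im,(792,500),interpolation=cv2.INTER_CUBIC))
for n,u,v in [('nb',327,219),('green',318,200),('orange',345,245),('feed',300,273),('knob',243,220),('bridge',240,240),('glue',222,280),('mug',182,285)]: print(n,P(d,u,v))
```

```text
nb [ 0.50307074 -0.33037186  0.01804863]
green [ 0.55370393 -0.50431248  0.01499058]
orange [ 0.43254549 -0.15309614  0.01659329]
feed [0.52750473 0.04154466 0.01819524]
knob [0.66952819 0.0486921  0.14843774]
bridge [0.6771344  0.05018112 0.09552742]
glue [0.66672472 0.23427308 0.08391552]
mug [0.74877425 0.25642451 0.07349773]
```

View pics/c1.png

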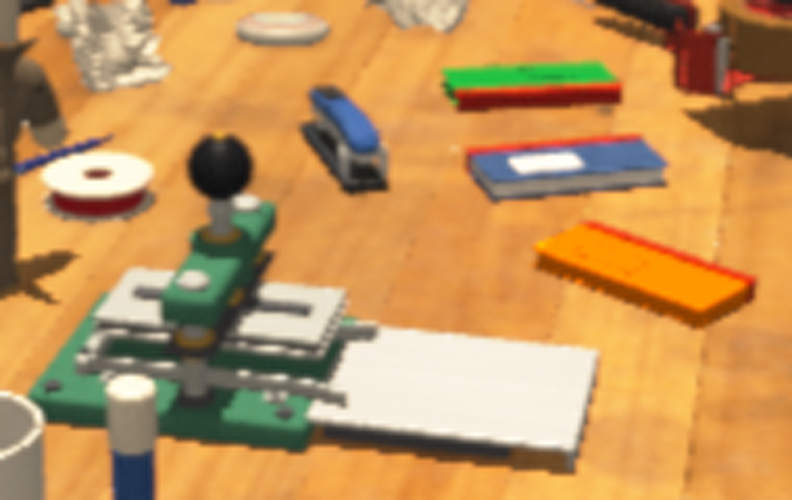

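The crop confirms the choice: blue boards, cream label and red spine on the far side, clearly apart from green and orange. The feed table lies towards the robot.

Run:
```python
from h import *
d=load('side0'); X=cloud(d)
# gripper tips
m=(X[...,2]<0.30)&(X[...,2]>0.15)&(np.hypot(X[...,0]-.227,X[...,1]+.635)<.12)
Y=X[m]; print('tip z',np.sort(Y[:,2])[:30].round(3)); 
im=d['image'].astype(int)
# notebook top
win=np.zeros((420,560),bool); win[208:232,298:355]=1
b=win&(X[...,2]>0.011)&(X[...,2]<0.024)
Y=X[b]; print('nbz',np.percentile(Y[:,2],[5,25,50,75,95]))
r=cv2.minAreaRect((Y[:,:2]*1000).astype(np.float32)); print(r)
s=4.168
for n,u,v in [('nbTL',466,150),('TR',640,137),('BR',666,172),('BL',492,190)]:
    print(n,PZ(d,190+u/s,180+v/s,0.0165).round(4))
for n,u,v in [('feed far',597,350),('feed near',573,452)]: print(n,PZ(d,190+u/s,180+v/s,0.018).round(4))
for n,u,v in [('rail near mouth',346,398),('rail far mouth',377,331)]: print(n,PZ(d,190+u/s,180+v/s,0.028).round(4))
k=PZ(d,190+220/s,180+168/s,0.145);print('knob',k)
for u,v in [(215,165),(222,175),(220,185)]:
  print(P(d,190+u/s,180+v/s,0))
```

```text
tip z [0.244 0.244 0.244 0.244 0.244 0.244 0.245 0.245 0.245 0.245 0.246 0.246
 0.246 0.247 0.248 0.248 0.248 0.248 0.248 0.249 0.249 0.249 0.249 0.249
 0.25  0.25  0.25  0.251 0.251 0.251]
nbz [0.01311048 0.01666418 0.01801126 0.01896087 0.02042394]
((511.40557861328125, -344.6883544921875), (142.7615509033203, 75.52668762207031), 27.75124168395996)
nbTL [ 0.5838 -0.3407  0.0165]
TR [ 0.4575 -0.3994  0.0165]
BR [ 0.4325 -0.3322  0.0165]
BL [ 0.5532 -0.2677  0.0165]
feed far [ 0.4523 -0.0266  0.018 ]
feed near [0.4524 0.1029 0.018 ]
rail near mouth [0.586  0.0871 0.028 ]
rail far mouth [ 0.5854 -0.0019  0.028 ]
knob [0.6717381  0.04255708 0.145     ]
[0.67234264 0.05125953 0.15025188]
[0.66834944 0.05078456 0.1442155 ]
[0.66993149 0.04954305 0.13730446]
```

{"api": "step_arm", "payload": {
  "commands": [
    [0.5, 0.54, 0, 0, 0, 0.1, 1],
    [0.5, 0.54, 0, 0, 0, 0.1, 1],
    [0.5, 0.54, 0, 0, 0, 0.1, 1],
    [0.5, 0.54, 0, 0, 0, 0.1, 1],
    [0.5, 0.54, -0.2, 0, 0, 0.1, 1],
    [0.5, 0.54, -0.2, 0, 0, 0.1, 1],
    [0.5, 0.54, -0.2, 0, 0, 0.1, 1],
    [0.5, 0.54, -0.2, 0, 0, 0.1, 1],
    [0.5, 0.54, -0.2, 0, 0, 0.1, 1],
    [0.5, 0.54, -0.2, 0, 0, 0.1, 1],
    [0.5, 0.54, 0, 0, 0, 0, 1],
    [0, 0, 0, 0, 0, 0, 1]
  ]
}}

```text
time_s: 1.6
ee_pos: [0.5038, -0.3368, 0.2433]
orientation: [180.0, -0.0, -153.3]
wrist_force: [-1.1, 0.7, -0.7]
gripper_width: 0.0853
grasp_force: 0.0
```

Run:
```python
from h import *
w=grab('wrist','w1'); t=grab('top','t1'); print(telemetry.state()['ee_pos'],telemetry.state()['orientation'],-w['R'].T@w['t'])
cv2.imwrite('pics/v1.png',np.hstack([cv2.resize(w['image'],(400,300)),t['image'][120:330,220:500][:300].repeat(1,0)[:210] if 0 else cv2.resize(t['image'][100:310,200:480],(400,300))])[:,:,::-1])
```

```text
[ 0.5024634  -0.33815068  0.24350464] [ 1.79962792e+02 -3.39817583e-02 -1.53373409e+02] [ 0.44182602 -0.36819125  0.31298241]
```

View pics/v1.png

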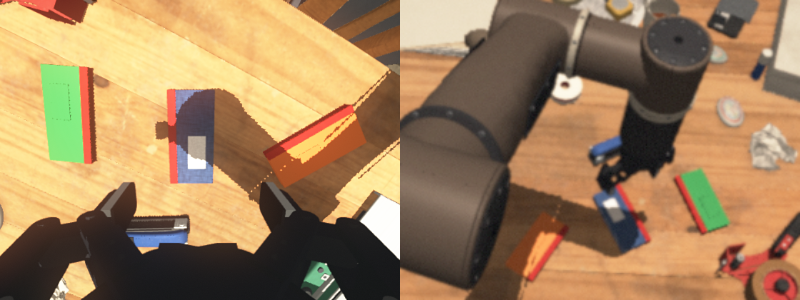

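The wrist half shows the blue notebook at about (190,135), spine left, with green at (68,113) and orange at (315,145) well apart. The stapler (150,232) is beyond its far end.

Run:
```python
from h import *
d=load('w1'); X=cloud(d); im=d['image']
win=np.zeros((420,560),bool); win[110:270,222:345]=1
hsv=cv2.cvtColor(im,cv2.COLOR_RGB2HSV); 
z=X[...,2]; m=win&(z>0.012)&(z<0.024)
m=cv2.morphologyEx(m.astype(np.uint8),cv2.MORPH_OPEN,np.ones((3,3)))
n,l,s,c=cv2.connectedComponentsWithStats(m); k=1+np.argmax(s[1:,4]); print(s[1:])
Y=X[l==k]; print(np.percentile(Y[:,2],[5,25,50,75,95]).round(4))
# only blue/red tops
print(cv2.minAreaRect((Y[:,:2]*1000).astype(np.float32)))
Q=X[(l==k)&(hsv[...,1]>90)]; print(cv2.minAreaRect((Q[:,:2]*1000).astype(np.float32)))
tz=np.nanmedian(X[300:320,20:60,2]) if 0 else None
tab=win&(z<0.01)&(z>-.02); print('table z',np.nanmedian(z[tab]))
# fingertips: 
for u,v in[(134,187),(264,187)]: print(P(d,u*1.4,v*1.4))
```

```text
[[ 233  125   68  132 8395]]
[0.0158 0.0165 0.017  0.0175 0.0182]
((508.11273193359375, -346.55645751953125), (139.97889709472656, 66.53755187988281), 26.576480865478516)
((507.91253662109375, -346.5774841308594), (139.52175903320312, 66.54457092285156), 26.648239135742188)
table z -0.0003754587940818587
[ 0.51721955 -0.37833744  0.18528237]
[ 0.4761927  -0.3032829   0.19127089]
```

{"api": "step_arm", "payload": {
  "commands": [
    [0.11, -0.17, -0.4, 0, 0, 0, 1],
    [0, 0, -0.6, 0, 0, 0, 1],
    [0, 0, -0.6, 0, 0, 0, 1],
    [0, 0, -0.6, 0, 0, 0, 1],
    [0, 0, -0.5, 0, 0, 0, 1],
    [0, 0, -0.3, 0, 0, 0, 1],
    [0, 0, -0.3, 0, 0, 0, 1],
    [0, 0, -0.1, 0, 0, 0, 1],
    [0, 0, 0, 0, 0, 0, 1],
    [0, 0, 0, 0, 0, 0, 1]
  ],
  "grip_force": 40
}}

```text
time_s: 2.95
ee_pos: [0.5085, -0.3471, 0.0747]
orientation: [-179.9, 0.1, -153.4]
wrist_force: [0.8, 0.0, -0.2]
gripper_width: 0.0861
grasp_force: 0.0
```

{"api": "step_arm", "payload": {
  "commands": [
    [0, 0, -0.06, 0, 0, 0, 1],
    [0, 0, 0, 0, 0, 0, 0.4],
    [0, 0, 0, 0, 0, 0, 0.2],
    [0, 0, 0, 0, 0, 0, 0],
    [0, 0, 0, 0, 0, 0, 0],
    [0, 0, 0, 0, 0, 0, 0],
    [0, 0, 0, 0, 0, 0, 0]
  ],
  "grip_force": 40
}}

```text
time_s: 3.82
ee_pos: [0.5081, -0.347, 0.0713]
orientation: [-180.0, 0.0, -153.4]
wrist_force: [-1.0, 2.1, 6.5]
gripper_width: 0.0652
grasp_force: 45.7
```

{"api": "step_arm", "payload": {
  "commands": [
    [0, 0, 0.1, 0, 0, 0, 0],
    [0, 0, 0.3, 0, 0, 0, 0],
    [0, 0, 0.5, 0, 0, 0, 0],
    [0, 0, 0.6, 0, 0, 0, 0],
    [0, 0, 0.5, 0, 0, -0.4, 0],
    [0, 0, 0, 0, 0, -0.6, 0],
    [0, 0, 0, 0, 0, -0.7, 0],
    [0, 0, 0, 0, 0, -0.7, 0],
    [0, 0, 0, 0, 0, -0.7, 0],
    [0, 0, 0, 0, 0, -0.5, 0],
    [0, 0, 0, 0, 0, -0.27, 0],
    [0, 0, 0, 0, 0, 0, 0]
  ]
}}

```text
time_s: 5.32
ee_pos: [0.508, -0.347, 0.1713]
orientation: [-180.0, 0.0, 180.0]
wrist_force: [0.2, -0.3, -2.1]
gripper_width: 0.0648
grasp_force: 44.9
```

Run:
```python
from h import *
d=load('side0'); X=cloud(d); z=X[...,2]
def rect(m,name):
    m=cv2.morphologyEx(m.astype(np.uint8),cv2.MORPH_OPEN,np.ones((2,2)))
    n,l,s,c=cv2.connectedComponentsWithStats(m); k=1+np.argmax(s[1:,4]); Y=X[l==k]
    print(name,len(Y),cv2.minAreaRect((Y[:,:2]*1000).astype(np.float32)),np.median(Y,0))
    return l==k
w=np.zeros((420,560),bool); w[250:292,262:336]=1
rect(w&(abs(z-.018)<.005)&(X[...,0]<.58),'feed')
w[:]=0; w[215:265,220:262]=1
rect(w&(abs(z-.092)<.004)&(X[...,0]>.6),'bridge')
rect((X[...,0]>.58)&(X[...,0]<.76)&(abs(X[...,1]-.04)<.06)&(z>.045)&(z<.085),'yoke')
from scipy.optimize import least_squares
w[:]=0; w[211:228,234:251]=1
K=X[w&(z>.125)&(d['image'].max(2)<90)&(abs(X[...,0]-.67)<.05)&(abs(X[...,1]-.045)<.06)]
f=least_squares(lambda p:np.linalg.norm(K-p,axis=1)-.02,[.67,.04,.14],loss='soft_l1',f_scale=.002); print('knob',len(K),f.x,abs(f.fun).mean())
print(telemetry.state()['ee_pos'],telemetry.state()['qpos'].round(1))
```

```text
feed 1277 ((479.4695739746094, 49.66700744628906), (188.1151580810547, 97.91655731201172), 49.061317443847656) [nan nan nan]
bridge 162 ((672.0548095703125, 63.432498931884766), (94.98500061035156, 30.15637969970703), 89.50504302978516) [0.6674521  0.07928258 0.09171219]
yoke 728 ((662.2289428710938, -0.2575836181640625), (224.31866455078125, 130.97210693359375), 71.4781494140625) [nan nan nan]
knob 173 [0.67695369 0.03181357 0.14248949] 0.0015067910659791544
[ 0.50797998 -0.3469823   0.17130931] [-16.2  21.5 -16.7  -0.  -51.8 -73.8]
```

{"api": "step_arm", "payload": {
  "commands": [
    [0, 0.3, 0, 0, 0, 0, 0],
    [0, 0.7, 0, 0, 0, 0, 0],
    [0, 0.8, 0, 0, 0, 0, 0],
    [0, 0.9, 0, 0, 0, 0, 0],
    [0, 0.9, 0, 0, 0, 0, 0],
    [0, 0.9, 0, 0, 0, 0, 0],
    [0.04, 0.9, 0, 0, 0, 0, 0],
    [0.05, 0.9, 0, 0, 0, 0, 0],
    [0.05, 0.8, 0, 0, 0, 0, 0],
    [0, 0.44, 0, 0, 0, 0, 0],
    [0, 0.2, 0, 0, 0, 0, 0],
    [0, 0, 0, 0, 0, 0, 0]
  ]
}}

```text
time_s: 6.82
ee_pos: [0.5147, 0.0405, 0.1709]
orientation: [180.0, -0.0, -180.0]
wrist_force: [-0.3, 0.2, -0.3]
gripper_width: 0.0651
grasp_force: 44.9
```

Run:
```python
from h import *
print(telemetry.state()['ee_pos'])
t=grab('top','t2');s=grab('side','s2')
cv2.imwrite('pics/v2.png',np.hstack([cv2.resize(s['image'][170:320,180:380],(400,300),interpolation=2),cv2.resize(t['image'][100:310,180:460],(400,300))])[:,:,::-1])
```

```text
[0.51473206 0.04053035 0.17094769]
```

View pics/v2.png

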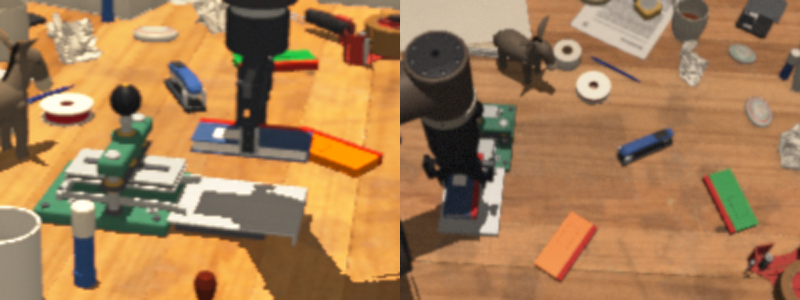

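Left half: the notebook hangs level in the gripper above the feed table. Right half (top view): the feed table's right edge is visible, with its front-right corner at about (497,235). I'll measure that edge next.

Run:
```python
from h import *
t=load('t2')
im=t['image'][95:275,200:290,::-1]; cv2.imwrite('pics/v3.png',cv2.resize(im,(400,800),interpolation=2)[:,:][80:680])
X=cloud(t);z=X[...,2]
m=(abs(z-.018)<.006)&(X[...,0]>.43)&(X[...,0]<.56)&(X[...,1]<.03)&(X[...,1]>-.08)
Y=X[m]
for a in np.arange(.455,.57,.015):
    q=Y[abs(Y[:,0]-a)<.006]
    if len(q): print(round(a,3),len(q),q[:,1].min().round(4))
print('front',Y[:,0].min(), Y[Y[:,1]<-.005][:,0].min())
```

```text
0.455 76 -0.0271
0.47 70 -0.0255
0.485 63 -0.0275
0.5 54 -0.0259
0.515 56 -0.0279
0.53 54 -0.0265
0.545 53 -0.028
0.56 20 -0.0271
front 0.44721990214169316 0.4479435032798714
```

View pics/v3.png

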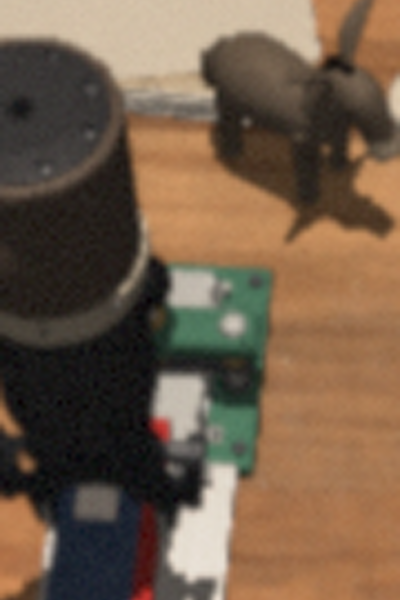

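{"api": "step_arm", "payload": {
  "commands": [
    [-0.08, -0.05, -0.2, 0, 0, 0, 0],
    [0, 0, -0.4, 0, 0, 0, 0],
    [0, 0, -0.4, 0, 0, 0, 0],
    [0, 0, -0.3, 0, 0, 0, 0],
    [0, 0, -0.2, 0, 0, 0, 0],
    [0, 0, -0.06, 0, 0, 0, 0],
    [0, 0, 0, 0, 0, 0, 0],
    [0, 0, 0, 0, 0, 0, 0]
  ]
}}

```text
time_s: 7.92
ee_pos: [0.5113, 0.0377, 0.0934]
orientation: [180.0, 0.1, 180.0]
wrist_force: [1.0, -0.0, -1.4]
gripper_width: 0.0648
grasp_force: 44.9
```

{"api": "step_arm", "payload": {
  "commands": [
    [0, 0, -0.03, 0, 0, 0, 0],
    [0, 0, -0.03, 0, 0, 0, 0],
    [0, 0, -0.02, 0, 0, 0, 0],
    [0, 0, 0, 0, 0, 0, 0]
  ]
}}

```text
time_s: 8.43
ee_pos: [0.511, 0.0375, 0.0892]
orientation: [-180.0, 0.0, 180.0]
wrist_force: [-2.7, 0.8, 5.4]
gripper_width: 0.0648
grasp_force: 45.6
```

{"api": "step_arm", "payload": {
  "commands": [
    [0, 0, 0, 0, 0, 0, 0.6],
    [0, 0, 0, 0, 0, 0, 1],
    [0, 0, 0, 0, 0, 0, 1],
    [0, 0, 0.2, 0, 0, 0, 1],
    [0, 0, 0.4, 0, 0, 0, 1],
    [0, 0, 0.4, 0, 0, 0, 1],
    [-0.3, 0, 0, 0, 0, 0, 0],
    [-0.5, 0, 0, 0, 0, 0, -0.3],
    [-0.6, 0, 0, 0, 0, 0, -0.3],
    [-0.5, 0, 0, 0, 0, 0, -0.3],
    [0, 0, 0, 0, 0, 0, -0.3],
    [0, 0, 0, 0, 0, 0, -0.3]
  ]
}}

```text
time_s: 9.93
ee_pos: [0.4162, 0.0377, 0.1391]
orientation: [180.0, 0.0, -180.0]
wrist_force: [0.4, -0.6, -0.6]
gripper_width: 0.0297
grasp_force: 0.0
```

Run:
```python
from h import *
print(telemetry.state()['ee_pos'],telemetry.state()['gripper_width'])
t=grab('top','t3');s=grab('side','s3')
for n,d in(('top',t),('side',s)):
    X=cloud(d);z=X[...,2];
    m=(z>.029)&(z<.042)&(X[...,0]>.43)&(X[...,0]<.575)&(abs(X[...,1]-.038)<.055)
    m=cv2.morphologyEx(m.astype(np.uint8),cv2.MORPH_OPEN,np.ones((2,2)))
    nn,l,st,c=cv2.connectedComponentsWithStats(m)
    if nn>1:
        Y=X[l==1+np.argmax(st[1:,4])]; print(n,len(Y),cv2.minAreaRect((Y[:,:2]*1000).astype(np.float32)),np.median(Y[:,2]))
X=cloud(s);z=X[...,2];g=(abs(X[...,0]-.416)<.04)&(abs(X[...,1]-.038)<.08)&(z>.04);print('tip',np.sort(z[g])[:10])
cv2.imwrite('pics/v4.png',np.hstack([cv2.resize(s['image'][170:320,180:380],(400,300),interpolation=2),cv2.resize(t['image'][120:270,150:350],(400,300),interpolation=2)])[:,:,::-1])
```

```text
[0.41618686 0.03771142 0.13910562] 0.02968331760403382
top 183 ((496.0180358886719, -0.644683837890625), (158.14955139160156, 23.719120025634766), 13.080944061279297) nan
side 745 ((508.29632568359375, 8.991661071777344), (128.44276428222656, 132.6125946044922), 2.0156257152557373) nan
tip [0.06729732 0.06760113 0.068131   0.06845703 0.06997557 0.07013256
 0.07057277 0.07060018 0.07229472 0.07230109]
```

View pics/v4.png

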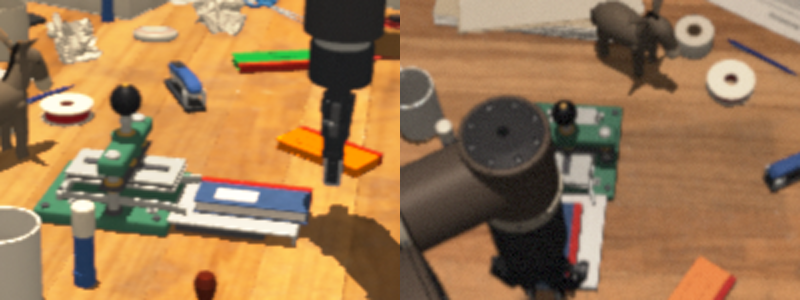

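The notebook lies flat and straight on the feed table, just short of the rails (left half, about (250,197)). In the top half the knob shows at (566,115). Next I lower the fingers behind the notebook and push.

Run:
```python
from h import *
d=load('t3'); X=cloud(d); from scipy.optimize import least_squares
w=np.zeros((420,560),bool); w[168:186,224:242]=1
K=X[w&(X[...,2]>.125)&(d['image'].max(2)<90)&(abs(X[...,0]-.67)<.04)&(abs(X[...,1]-.04)<.04)]
f=least_squares(lambda p:np.linalg.norm(K-p,axis=1)-.02,[.67,.04,.14],loss='soft_l1',f_scale=.002); print('knob top',len(K),f.x,abs(f.fun).mean())
print(PZ(d,233,177,.142))
```

```text
knob top 119 [0.67318765 0.03401326 0.14177518] 0.0017486580217068019
[0.67088092 0.03042824 0.142     ]
```

{"api": "step_arm", "payload": {
  "commands": [
    [0, 0, -0.3, 0, 0, 0, -0.3],
    [0, 0, -0.4, 0, 0, 0, -0.3],
    [0, 0, -0.18, 0, 0, 0, -0.3],
    [0, 0, 0, 0, 0, 0, -0.3],
    [0.1, 0, 0, 0, 0, 0, -0.3],
    [0.1, 0, 0, 0, 0, 0, -0.3],
    [0.1, 0, 0, 0, 0, 0, -0.3],
    [0.1, 0, 0, 0, 0, 0, -0.3],
    [0.1, 0, 0, 0, 0, 0, -0.3],
    [0.1, 0, 0, 0, 0, 0, -0.3]
  ]
}}

```text
time_s: 11.28
ee_pos: [0.4462, 0.0375, 0.0949]
orientation: [-180.0, -0.0, 180.0]
wrist_force: [-1.5, 0.7, 0.9]
gripper_width: 0.0297
grasp_force: 0.6
```

{"api": "step_arm", "payload": {
  "commands": [
    [0.12, 0, 0, 0, 0, 0, -0.3],
    [0.12, 0, 0, 0, 0, 0, -0.3],
    [0.12, 0, 0, 0, 0, 0, -0.3],
    [0.12, 0, 0, 0, 0, 0, -0.3],
    [0.12, -0.01, 0, 0, 0, 0, -0.3],
    [0.12, -0.01, 0, 0, 0, 0, -0.3],
    [0.12, 0, 0, 0, 0, 0, -0.3],
    [0.12, 0, 0, 0, 0, 0, -0.3],
    [0.12, 0, 0, 0, 0, 0, -0.3],
    [0.12, 0, 0, 0, 0, 0, -0.3],
    [0, 0, 0, 0, 0, 0, -0.3]
  ]
}}

```text
time_s: 12.65
ee_pos: [0.5066, 0.0366, 0.095]
orientation: [180.0, 0.0, 180.0]
wrist_force: [-0.3, 0.2, -0.4]
gripper_width: 0.0299
grasp_force: 0.0
```

Run:
```python
from h import *
s=grab('side','s4');print(telemetry.state()['wrist_force'],telemetry.state()['wrist_torque'])
cv2.imwrite('pics/v5.png',cv2.resize(s['image'][200:300,190:350],(800,500),interpolation=2)[:,:,::-1])
```

```text
[ 0.5123777  -0.29754812  0.47858205] [-0.05283568  0.01393985  0.03120421]
```

View pics/v5.png

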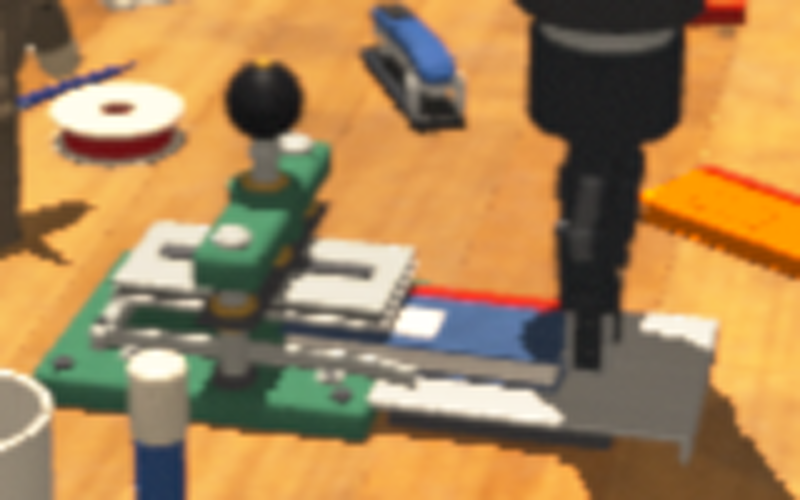

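The notebook is entering the rails under the platen, with the fingers behind its end at (585,350).

{"api": "step_arm", "payload": {
  "commands": [
    [0.12, 0, 0, 0, 0, 0, -0.3],
    [0.12, 0, 0, 0, 0, 0, -0.3],
    [0.12, 0, 0, 0, 0, 0, -0.3],
    [0.12, 0, 0, 0, 0, 0, -0.3],
    [0.12, 0, 0, 0, 0, 0, -0.3],
    [0.12, 0, 0, 0, 0, 0, -0.3],
    [0.12, 0, 0, 0, 0, 0, -0.3],
    [0.12, 0, 0, 0, 0, 0, -0.3],
    [0.12, 0, 0, 0, 0, 0, -0.3],
    [0.12, 0, 0, 0, 0, 0, -0.3],
    [0.06, 0, 0, 0, 0, 0, -0.3],
    [0, 0, 0, 0, 0, 0, -0.3]
  ]
}}

```text
time_s: 14.2
ee_pos: [0.5695, 0.0366, 0.095]
orientation: [180.0, 0.0, 180.0]
wrist_force: [0.3, -0.2, -0.7]
gripper_width: 0.0298
grasp_force: 0.0
```

{"api": "step_arm", "payload": {
  "commands": [
    [0.03, 0, 0, 0, 0, 0, -0.3],
    [0.03, 0, 0, 0, 0, 0, -0.3],
    [0.03, 0, 0, 0, 0, 0, -0.3],
    [0.02, 0, 0, 0, 0, 0, -0.3],
    [0, 0, 0, 0, 0, 0, -0.3]
  ]
}}

```text
time_s: 14.82
ee_pos: [0.5746, 0.0365, 0.0949]
orientation: [180.0, 0.0, 180.0]
wrist_force: [-1.9, -0.4, 0.0]
gripper_width: 0.0298
grasp_force: 0.4
```

{"api": "step_arm", "payload": {
  "commands": [
    [0.03, 0, 0, 0, 0, 0, -0.3],
    [0.03, 0, 0, 0, 0, 0, -0.3],
    [0.03, 0, 0, 0, 0, 0, -0.3],
    [0.02, 0, 0, 0, 0, 0, -0.3],
    [0.02, 0, 0, 0, 0, 0, -0.3],
    [0, 0, 0, 0, 0, 0, -0.3]
  ]
}}

```text
time_s: 15.58
ee_pos: [0.5811, 0.0365, 0.0949]
orientation: [180.0, 0.0, 180.0]
wrist_force: [-1.0, -0.1, 0.2]
gripper_width: 0.0299
grasp_force: 0.3
```

{"api": "step_arm", "payload": {
  "commands": [
    [0.02, 0, 0, 0, 0, 0, -0.3],
    [0.02, 0, 0, 0, 0, 0, -0.3],
    [0.02, 0, 0, 0, 0, 0, -0.3],
    [0, 0, 0, 0, 0, 0, -0.3]
  ]
}}

```text
time_s: 16.08
ee_pos: [0.5842, 0.0366, 0.0949]
orientation: [180.0, 0.0, 180.0]
wrist_force: [-1.1, 0.0, -0.5]
gripper_width: 0.0297
grasp_force: 0.2
```

{"api": "step_arm", "payload": {
  "commands": [
    [0.02, 0, 0, 0, 0, 0, -0.3],
    [0.02, 0, 0, 0, 0, 0, -0.3],
    [0, 0, 0, 0, 0, 0, -0.3]
  ]
}}

```text
time_s: 16.45
ee_pos: [0.5862, 0.0365, 0.0949]
orientation: [180.0, 0.0, 180.0]
wrist_force: [-0.6, 0.1, -0.7]
gripper_width: 0.03
grasp_force: 0.1
```

{"api": "step_arm", "payload": {
  "commands": [
    [0.02, 0, 0, 0, 0, 0, -0.3],
    [0.02, 0, 0, 0, 0, 0, -0.3],
    [0, 0, 0, 0, 0, 0, -0.3]
  ]
}}

```text
time_s: 16.82
ee_pos: [0.5881, 0.0365, 0.0949]
orientation: [180.0, 0.0, 180.0]
wrist_force: [-0.8, -0.4, 0.0]
gripper_width: 0.0297
grasp_force: 0.3
```

{"api": "step_arm", "payload": {
  "commands": [
    [0.02, 0, 0, 0, 0, 0, -0.3],
    [0.02, 0, 0, 0, 0, 0, -0.3],
    [0, 0, 0, 0, 0, 0, -0.3]
  ]
}}

```text
time_s: 17.2
ee_pos: [0.5902, 0.0365, 0.0949]
orientation: [180.0, 0.0, 180.0]
wrist_force: [-1.5, -0.1, -0.0]
gripper_width: 0.0302
grasp_force: 0.3
```

Run:
```python
from h import *
s=grab('side','s5');print(telemetry.state()['wrist_force'])
cv2.imwrite('pics/v6.png',cv2.resize(s['image'][225:295,195:335],(800,400),interpolation=2)[:,:,::-1])
```

```text
[-0.83738777  0.52692359  0.38010816]
```

View pics/v6.png

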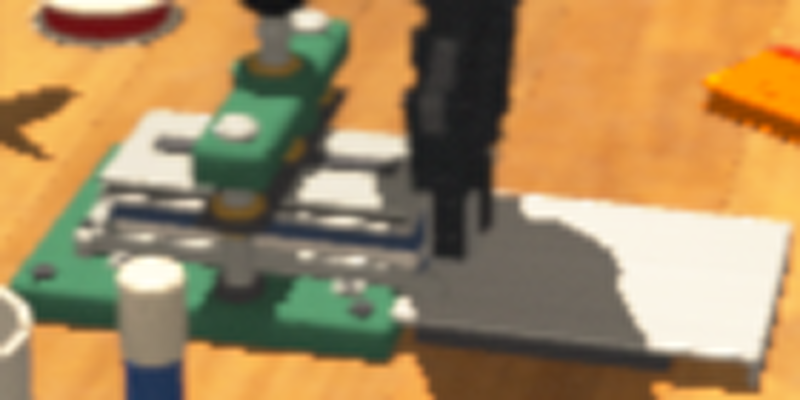

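The notebook's rear end (425,235) is nearly flush with the platen's front edge. I'll continue until the stop is felt.

{"api": "step_arm", "payload": {
  "commands": [
    [0.02, 0, 0, 0, 0, 0, -0.3],
    [0.02, 0, 0, 0, 0, 0, -0.3],
    [0, 0, 0, 0, 0, 0, -0.3]
  ]
}}

```text
time_s: 17.62
ee_pos: [0.5921, 0.0366, 0.0949]
orientation: [180.0, 0.0, 180.0]
wrist_force: [-0.5, 0.3, 0.6]
gripper_width: 0.0297
grasp_force: 0.3
```

{"api": "step_arm", "payload": {
  "commands": [
    [0.02, 0, 0, 0, 0, 0, -0.3],
    [0, 0, 0, 0, 0, 0, -0.3]
  ]
}}

```text
time_s: 17.88
ee_pos: [0.5931, 0.0365, 0.0949]
orientation: [180.0, 0.0, 180.0]
wrist_force: [-0.6, -0.5, 0.1]
gripper_width: 0.0295
grasp_force: 0.3
```

{"api": "step_arm", "payload": {
  "commands": [
    [0.02, 0, 0, 0, 0, 0, -0.3],
    [0, 0, 0, 0, 0, 0, -0.3]
  ]
}}

```text
time_s: 18.12
ee_pos: [0.5937, 0.0364, 0.0948]
orientation: [-180.0, -0.0, 180.0]
wrist_force: [-3.1, 0.7, 1.2]
gripper_width: 0.0298
grasp_force: 1.4
```

{"api": "step_arm", "payload": {
  "commands": [
    [0.01, 0, 0, 0, 0, 0, -0.3],
    [0, 0, 0, 0, 0, 0, -0.3]
  ]
}}

```text
time_s: 18.38
ee_pos: [0.5937, 0.0364, 0.0947]
orientation: [-180.0, -0.1, 179.9]
wrist_force: [-4.5, 0.3, 1.8]
gripper_width: 0.0297
grasp_force: 2.5
```

{"api": "step_arm", "payload": {
  "commands": [
    [0.01, 0, 0, 0, 0, 0, -0.3],
    [0, 0, 0, 0, 0, 0, -0.3]
  ]
}}

```text
time_s: 18.62
ee_pos: [0.5938, 0.0364, 0.0947]
orientation: [-180.0, -0.1, 179.9]
wrist_force: [-6.7, 2.3, 4.1]
gripper_width: 0.0299
grasp_force: 3.3
```

{"api": "step_arm", "payload": {
  "commands": [
    [-0.1, 0, 0, 0, 0, 0, -0.3],
    [-0.4, 0, 0, 0, 0, 0, -0.3],
    [-0.4, 0, 0.4, 0, 0, 0, 0],
    [0, 0, 0.7, 0, 0, 0.5, 0.5],
    [0, 0, 0.7, 0, 0, 0.9, 1],
    [0, 0, 0.7, 0, 0, 0.9, 1],
    [0, 0, 0.7, 0, 0, 0.9, 1],
    [0, 0, 0.4, 0, 0, 0.9, 1],
    [0, 0, 0, 0, 0, 0.9, 1],
    [0, 0, 0, 0, 0, 0.9, 1],
    [0, 0, 0, 0, 0, 0.9, 1],
    [0, 0, 0, 0, 0, 0.9, 1]
  ]
}}

```text
time_s: 20.12
ee_pos: [0.5504, 0.0366, 0.2752]
orientation: [-179.9, 0.1, -126.9]
wrist_force: [0.6, 0.0, -0.1]
gripper_width: 0.0851
grasp_force: 0.0
```

{"api": "step_arm", "payload": {
  "commands": [
    [0, 0, 0, 0, 0, 0.95, 1],
    [0, 0, 0, 0, 0, 0.95, 1],
    [0, 0, 0, 0, 0, 0.95, 1],
    [0, 0, 0, 0, 0, 0.95, 1],
    [0, 0, 0, 0, 0, 0.95, 1],
    [0, 0, 0, 0, 0, 0.95, 1],
    [0, 0, 0, 0, 0, 0.95, 1],
    [0, 0, 0, 0, 0, 0.95, 1],
    [0, 0, 0, 0, 0, 0.95, 1],
    [0, 0, 0, 0, 0, 0.95, 1],
    [0, 0, 0, 0, 0, 0.95, 1],
    [0, 0, 0, 0, 0, 0.95, 1]
  ]
}}

```text
time_s: 21.62
ee_pos: [0.5504, 0.0366, 0.2752]
orientation: [-179.9, -0.0, -48.5]
wrist_force: [0.6, 0.2, 0.1]
gripper_width: 0.0857
grasp_force: 0.0
```

{"api": "step_arm", "payload": {
  "commands": [
    [0, 0, 0, 0, 0, 0.95, 1],
    [0, 0, 0, 0, 0, 0.95, 1],
    [0, 0, 0, 0, 0, 0.95, 1],
    [0, 0, 0, 0, 0, 0.95, 1],
    [0, 0, 0, 0, 0, 0.95, 1],
    [0, 0, 0, 0, 0, 0.95, 1],
    [0, 0, 0, 0, 0, 0.8, 1],
    [0, 0, 0, 0, 0, 0, 1]
  ]
}}

```text
time_s: 22.62
ee_pos: [0.5503, 0.0366, 0.2751]
orientation: [-180.0, -0.1, -4.0]
wrist_force: [-0.3, -0.3, 0.3]
gripper_width: 0.0857
grasp_force: 0.0
```

```bash
cat > k.py <<'E'
from h import *
from scipy.optimize import least_squares
def knob(d,g=(.673,.034,.142)):
    X=cloud(d); K=X[(np.linalg.norm(X-np.array(g),axis=-1)<.035)&(X[...,2]>.128)&(d['image'].max(2)<100)]
    if len(K)<20: return len(K),None
    f=least_squares(lambda p:np.linalg.norm(K-p,axis=1)-.02,g,loss='soft_l1',f_scale=.002); return len(K),f.x.round(4),abs(f.fun).mean().round(4)
E
python3 - <<'E'
from k import *
s=telemetry.state();print(s['ee_pos'],s['orientation'],s['qpos'].round(1))
for n in('wrist','top','side'):
    d=grab(n,n+'6'); print(n,knob(d))
cv2.imwrite('pics/v7.png',load('wrist6')['image'][:,:,::-1])
E
```

```text
[0.55030691 0.03659994 0.27514999] [-1.79978649e+02 -7.34534560e-02 -4.04856162e+00] [ 24.2  10.1 -17.5   0.  -62.3  61.8]
wrist (3314, array([0.6744, 0.0319, 0.1412]), np.float64(0.0004))
top (33, array([0.672, 0.036, 0.143]), np.float64(0.0013))
side (171, array([0.677 , 0.0317, 0.1425]), np.float64(0.0016))
```

View pics/v7.png

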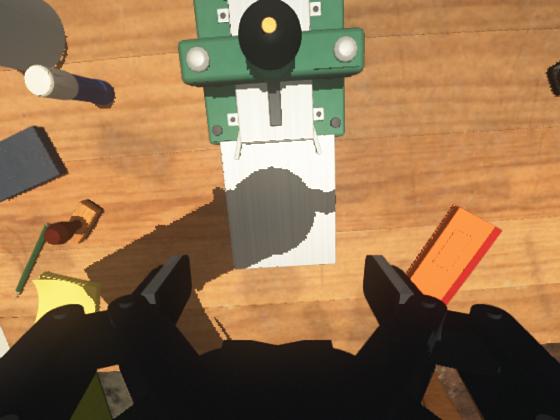

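The wrist view shows the knob at (270,33), the empty feed table and the notebook out of sight under the platen. Knob centre is (0.6744, 0.0319, 0.1412), and the point where pushing stopped agrees with the notebook being home.

{"api": "step_arm", "payload": {
  "commands": [
    [0.4, -0.03, 0, 0, 0, 0, 1],
    [0.6, -0.03, 0, 0, 0, 0, 1],
    [0.6, -0.03, 0, 0, 0, 0, 1],
    [0.6, 0, 0, 0, 0, 0, 1],
    [0.28, 0, 0, 0, 0, 0, 1],
    [0, 0, -0.3, 0, 0, 0, 1],
    [0, 0, -0.5, 0, 0, 0, 1],
    [0, 0, -0.5, 0, 0, 0, 1],
    [0, 0, -0.3, 0, 0, 0, 1],
    [0, 0, -0.06, 0, 0, 0, 1],
    [0, 0, 0, 0, 0, 0, 1]
  ],
  "grip_force": 60
}}

```text
time_s: 24.15
ee_pos: [0.6741, 0.0321, 0.1924]
orientation: [-180.0, -0.0, -4.0]
wrist_force: [0.4, -0.3, 0.5]
gripper_width: 0.0852
grasp_force: 0.0
```

{"api": "step_arm", "payload": {
  "commands": [
    [0, 0, 0, 0, 0, 0, 0.4],
    [0, 0, 0, 0, 0, 0, 0.1],
    [0, 0, 0, 0, 0, 0, -0.2],
    [0, 0, 0, 0, 0, 0, -0.3],
    [0, 0, 0, 0, 0, 0, -0.3]
  ],
  "grip_force": 30
}}

```text
time_s: 24.78
ee_pos: [0.6742, 0.0324, 0.1926]
orientation: [-180.0, -0.1, -4.0]
wrist_force: [-2.4, 3.1, 4.6]
gripper_width: 0.0382
grasp_force: 29.8
```

Run:
```python
from k import *
s=telemetry.state();print({k:np.round(s[k],3) for k in('ee_pos','orientation','qpos','wrist_force','wrist_torque','gripper_width','grasp_force')})
```

```text
{'ee_pos': array([0.674, 0.032, 0.193]), 'orientation': array([-1.79968e+02, -5.70000e-02, -4.00600e+00]), 'qpos': array([ 1.9255e+01,  2.5214e+01, -7.3800e+00, -8.0000e-03, -5.7341e+01,
        6.6743e+01]), 'wrist_force': array([-2.379,  3.098,  4.617]), 'wrist_torque': array([1.052, 0.734, 0.007]), 'gripper_width': np.float64(0.038), 'grasp_force': np.float64(29.81)}
```

{"api": "step_arm", "payload": {
  "commands": [
    [0, 0, 0, 0, 0, 0, 0.2],
    [0, 0, 0, 0, 0, 0, 0.2],
    [0, 0, -0.08, 0, 0, 0, 0.1],
    [0, 0, 0, 0, 0, 0, 0],
    [0, 0, 0, 0, 0, 0, -0.2],
    [0, 0, 0, 0, 0, 0, -0.3],
    [0, 0, 0, 0, 0, 0, -0.3],
    [0, 0, 0, 0, 0, 0, -0.3]
  ],
  "grip_force": 30
}}

```text
time_s: 25.78
ee_pos: [0.6738, 0.0324, 0.1876]
orientation: [-180.0, 0.0, -4.0]
wrist_force: [-0.7, 4.3, -2.0]
gripper_width: 0.0381
grasp_force: 30.3
```

Run:
```python
from k import *
s=telemetry.state();print({k:np.round(s[k],4) for k in('ee_pos','wrist_force','wrist_torque','gripper_width','grasp_force')})
```

```text
{'ee_pos': array([0.6738, 0.0324, 0.1876]), 'wrist_force': array([-0.7113,  4.3346, -1.9735]), 'wrist_torque': array([1.7615, 0.4473, 0.0849]), 'gripper_width': np.float64(0.0381), 'grasp_force': np.float64(30.3082)}
```

{"api": "step_arm", "payload": {
  "commands": [
    [0, 0, 0, 0, 0, 0, 0.1],
    [0, 0.01, 0.035, 0, 0, 0, 0.1],
    [0, 0, 0, 0, 0, 0, 0],
    [0, 0, 0, 0, 0, 0, -0.3],
    [0, 0, 0, 0, 0, 0, -0.5],
    [0, 0, 0, 0, 0, 0, -0.5]
  ],
  "grip_force": 80
}}

```text
time_s: 26.52
ee_pos: [0.6742, 0.0325, 0.1905]
orientation: [-180.0, -0.1, -4.0]
wrist_force: [-2.2, 0.6, 5.8]
gripper_width: 0.0372
grasp_force: 79.3
```

{"api": "step_arm", "payload": {
  "commands": [
    [0, 0, -0.005, 0, 0, -0.5, -0.5],
    [0, 0, -0.01, 0, 0, -1, -0.5],
    [0, 0, -0.01, 0, 0, -1, -0.5],
    [0, 0, -0.005, 0, 0, -0.5, -0.5],
    [0, 0, 0, 0, 0, 0, -0.5]
  ]
}}

```text
time_s: 27.15
ee_pos: [0.6743, 0.0326, 0.189]
orientation: [-180.0, -0.1, -24.7]
wrist_force: [-2.6, 1.2, 6.7]
gripper_width: 0.0369
grasp_force: 79.3
```

```bash
cat > st.py <<'E'
from k import *
s=telemetry.state();print({k:np.round(s[k],4).tolist() for k in('time_s','ee_pos','orientation','wrist_force','wrist_torque','gripper_width','grasp_force')},s['qpos'][5].round(1))
E
python3 st.py
```

```text
{'time_s': 27.15, 'ee_pos': [0.6743, 0.0326, 0.189], 'orientation': [-179.9641, -0.0588, -24.6988], 'wrist_force': [-2.6238, 1.2123, 6.7426], 'wrist_torque': [0.46, 0.6118, -0.2658], 'gripper_width': 0.0369, 'grasp_force': 79.3472} 46.0
```

{"api": "step_arm", "payload": {
  "commands": [
    [0, 0, -0.025, 0, 0, -0.5, -0.5],
    [0, 0, -0.015, 0, 0, -1, -0.5],
    [0, 0, -0.01, 0, 0, -1, -0.5],
    [0, 0, -0.01, 0, 0, -1, -0.5]
  ]
}}

```text
time_s: 27.65
ee_pos: [0.6744, 0.0327, 0.1873]
orientation: [-179.9, -0.1, -48.9]
wrist_force: [-6.0, 2.4, 12.8]
gripper_width: 0.0369
grasp_force: 79.9
```

```bash
python3 st.py
python3 - <<'E'
from k import *
a=load('side6'); 
for tag,d in(('before',a),('now',grab('side','side7'))):
    X=cloud(d); w=(X[...,0]>.70)&(X[...,0]<.735)&(X[...,1]>.0)&(X[...,1]<.065)&(X[...,2]>.035)&(X[...,2]<.085)
    print(tag,w.sum(),np.nanmedian(X[w][:,2]),np.nanpercentile(X[w][:,2],75))
E
```

```text
{'time_s': 27.65, 'ee_pos': [0.6744, 0.0327, 0.1873], 'orientation': [-179.9041, -0.0795, -48.884], 'wrist_force': [-6.0056, 2.3729, 12.8083], 'wrist_torque': [0.7361, 1.7517, 0.075], 'gripper_width': 0.0369, 'grasp_force': 79.9089} 21.8
before 146 0.05456320816139472 0.055855127174174596
now 137 0.05124060166172507 0.05244626444115168
```

{"api": "step_arm", "payload": {
  "commands": [
    [0, 0, -0.003, 0, 0, -0.7, -0.5],
    [0, 0, -0.006, 0, 0, -0.7, -0.5],
    [0, 0, -0.006, 0, 0, -0.7, -0.5]
  ]
}}

```text
time_s: 28.08
ee_pos: [0.6744, 0.0328, 0.1863]
orientation: [-179.9, -0.0, -63.3]
wrist_force: [-3.3, 2.6, 11.3]
gripper_width: 0.0372
grasp_force: 79.8
```

```bash
python3 st.py
```

```text
{'time_s': 28.075, 'ee_pos': [0.6744, 0.0328, 0.1863], 'orientation': [-179.8874, -0.0458, -63.2605], 'wrist_force': [-3.2642, 2.6414, 11.2953], 'wrist_torque': [0.6737, 1.3729, 0.1162], 'gripper_width': 0.0372, 'grasp_force': 79.7881} 7.4
```

{"api": "step_arm", "payload": {
  "commands": [
    [0, 0, -0.006, 0, 0, -0.7, -0.5],
    [0, 0, -0.006, 0, 0, -0.7, -0.5]
  ]
}}

```text
time_s: 28.32
ee_pos: [0.6745, 0.0328, 0.1857]
orientation: [-179.9, -0.0, -72.9]
wrist_force: [-3.8, 2.4, 11.5]
gripper_width: 0.0372
grasp_force: 79.8
```

```bash
python3 st.py
```

```text
{'time_s': 28.325, 'ee_pos': [0.6745, 0.0328, 0.1857], 'orientation': [-179.8771, -0.0267, -72.8829], 'wrist_force': [-3.7591, 2.4018, 11.5059], 'wrist_torque': [0.6729, 1.2426, 0.1332], 'gripper_width': 0.0372, 'grasp_force': 79.7525} -2.2
```

{"api": "step_arm", "payload": {
  "commands": [
    [0, 0, -0.004, 0, 0, -0.4, -0.5],
    [0, 0, -0.004, 0, 0, -0.4, -0.5],
    [0, 0, -0.004, 0, 0, -0.4, -0.5]
  ]
}}

```text
time_s: 28.7
ee_pos: [0.6746, 0.0328, 0.1851]
orientation: [-179.9, -0.0, -81.1]
wrist_force: [-4.2, 2.3, 10.6]
gripper_width: 0.0371
grasp_force: 79.7
```

```bash
python3 st.py
```

```text
{'time_s': 28.7, 'ee_pos': [0.6746, 0.0328, 0.1851], 'orientation': [-179.8683, -0.0095, -81.0666], 'wrist_force': [-4.1545, 2.2905, 10.6082], 'wrist_torque': [0.6789, 1.2973, 0.1272], 'gripper_width': 0.0371, 'grasp_force': 79.7476} -10.4
```

{"api": "step_arm", "payload": {
  "commands": [
    [0, 0, -0.004, 0, 0, -0.4, -0.5],
    [0, 0, -0.004, 0, 0, -0.4, -0.5]
  ]
}}

```text
time_s: 28.95
ee_pos: [0.6746, 0.0328, 0.1847]
orientation: [-179.9, 0.0, -86.6]
wrist_force: [-3.5, 1.6, 10.5]
gripper_width: 0.0372
grasp_force: 79.7
```

```bash
python3 st.py
```

```text
{'time_s': 28.95, 'ee_pos': [0.6746, 0.0328, 0.1847], 'orientation': [-179.8665, 0.0036, -86.5671], 'wrist_force': [-3.5093, 1.5729, 10.5068], 'wrist_torque': [0.7009, 1.2817, 0.1002], 'gripper_width': 0.0372, 'grasp_force': 79.7447} -15.9
```

{"api": "step_arm", "payload": {
  "commands": [
    [0, 0, -0.004, 0, 0, -0.4, -0.5],
    [0, 0, -0.004, 0, 0, -0.4, -0.5]
  ]
}}

```text
time_s: 29.2
ee_pos: [0.6746, 0.0328, 0.1843]
orientation: [-179.9, 0.0, -92.1]
wrist_force: [-2.8, 2.6, 10.8]
gripper_width: 0.0371
grasp_force: 79.7
```

```bash
python3 st.py
```

```text
{'time_s': 29.2, 'ee_pos': [0.6746, 0.0328, 0.1843], 'orientation': [-179.8607, 0.0171, -92.0688], 'wrist_force': [-2.7697, 2.5833, 10.7881], 'wrist_torque': [0.6757, 1.2541, 0.1794], 'gripper_width': 0.0371, 'grasp_force': 79.7423} -21.4
```

{"api": "step_arm", "payload": {
  "commands": [
    [0, 0, -0.004, 0, 0, -0.4, -0.5],
    [0, 0, -0.004, 0, 0, -0.4, -0.5]
  ]
}}

```text
time_s: 29.45
ee_pos: [0.6747, 0.0327, 0.184]
orientation: [-179.9, 0.0, -97.6]
wrist_force: [-3.3, 2.1, 11.1]
gripper_width: 0.0372
grasp_force: 79.7
```

```bash
python3 st.py
```

```text
{'time_s': 29.45, 'ee_pos': [0.6747, 0.0327, 0.184], 'orientation': [-179.8573, 0.0301, -97.5667], 'wrist_force': [-3.2611, 2.0815, 11.1197], 'wrist_torque': [0.7046, 1.1914, 0.0929], 'gripper_width': 0.0372, 'grasp_force': 79.7461} -26.9
```

{"api": "step_arm", "payload": {
  "commands": [
    [0, 0, -0.004, 0, 0, -0.4, -0.5],
    [0, 0, -0.004, 0, 0, -0.4, -0.5]
  ]
}}

```text
time_s: 29.7
ee_pos: [0.6747, 0.0328, 0.1836]
orientation: [-179.9, 0.0, -103.1]
wrist_force: [-3.0, 1.8, 11.1]
gripper_width: 0.0373
grasp_force: 79.8
```

```bash
python3 st.py
```

```text
{'time_s': 29.7, 'ee_pos': [0.6747, 0.0328, 0.1836], 'orientation': [-179.8556, 0.0436, -103.0559], 'wrist_force': [-3.0067, 1.7757, 11.0537], 'wrist_torque': [0.6453, 1.1734, 0.184], 'gripper_width': 0.0373, 'grasp_force': 79.7591} -32.4
```

{"api": "step_arm", "payload": {
  "commands": [
    [0, 0, -0.004, 0, 0, -0.4, -0.5],
    [0, 0, -0.004, 0, 0, -0.4, -0.5]
  ]
}}

```text
time_s: 29.95
ee_pos: [0.6747, 0.0328, 0.1832]
orientation: [-179.9, 0.1, -108.5]
wrist_force: [-2.8, 2.7, 10.8]
gripper_width: 0.0376
grasp_force: 79.8
```

```bash
python3 st.py
```

```text
{'time_s': 29.95, 'ee_pos': [0.6747, 0.0328, 0.1832], 'orientation': [-179.8588, 0.0514, -108.5484], 'wrist_force': [-2.7522, 2.7483, 10.7682], 'wrist_torque': [0.6403, 1.226, 0.2604], 'gripper_width': 0.0376, 'grasp_force': 79.7676} -37.9
```

{"api": "step_arm", "payload": {
  "commands": [
    [0, 0, -0.004, 0, 0, -0.4, -0.5],
    [0, 0, -0.004, 0, 0, -0.4, -0.5]
  ]
}}

```text
time_s: 30.2
ee_pos: [0.6747, 0.0328, 0.1829]
orientation: [-179.9, 0.1, -114.0]
wrist_force: [-4.1, 0.9, 11.2]
gripper_width: 0.0371
grasp_force: 79.8
```

```bash
python3 st.py
```

```text
{'time_s': 30.2, 'ee_pos': [0.6747, 0.0328, 0.1829], 'orientation': [-179.8615, 0.0646, -114.0382], 'wrist_force': [-4.1434, 0.9258, 11.1801], 'wrist_torque': [0.5717, 1.1444, 0.4045], 'gripper_width': 0.0371, 'grasp_force': 79.776} -43.4
```

{"api": "step_arm", "payload": {
  "commands": [
    [0, 0, -0.003, 0, 0, -0.3, -0.5]
  ]
}}

```text
time_s: 30.32
ee_pos: [0.6748, 0.0328, 0.1828]
orientation: [-179.9, 0.1, -116.1]
wrist_force: [-3.5, 0.9, 12.1]
gripper_width: 0.0373
grasp_force: 79.8
```

```bash
python3 st.py
```

```text
{'time_s': 30.325, 'ee_pos': [0.6748, 0.0328, 0.1828], 'orientation': [-179.857, 0.0706, -116.0794], 'wrist_force': [-3.4998, 0.9347, 12.1449], 'wrist_torque': [0.5027, 1.2508, 0.4615], 'gripper_width': 0.0373, 'grasp_force': 79.7793} -45.4
```

{"api": "step_arm", "payload": {
  "commands": [
    [0, 0, -0.002, 0, 0, -0.2, -0.5]
  ]
}}

```text
time_s: 30.45
ee_pos: [0.6748, 0.0327, 0.1827]
orientation: [-179.9, 0.1, -117.4]
wrist_force: [-3.4, 1.3, 11.5]
gripper_width: 0.0371
grasp_force: 79.8
```

```bash
python3 st.py
```

```text
{'time_s': 30.45, 'ee_pos': [0.6748, 0.0327, 0.1827], 'orientation': [-179.8555, 0.0724, -117.4291], 'wrist_force': [-3.3639, 1.3373, 11.5149], 'wrist_torque': [0.5991, 1.161, 0.4586], 'gripper_width': 0.0371, 'grasp_force': 79.7804} -46.8
```

{"api": "step_arm", "payload": {
  "commands": [
    [0, 0, 0, 0, 0, -0.15, -0.5],
    [0, 0, 0, 0, 0, 0, -0.5],
    [0, 0, 0, 0, 0, 0, -0.5],
    [0, 0, 0, 0, 0, 0, -0.5]
  ]
}}

```text
time_s: 30.95
ee_pos: [0.6748, 0.0327, 0.1826]
orientation: [-179.9, 0.1, -118.4]
wrist_force: [-2.8, 1.0, 10.7]
gripper_width: 0.0372
grasp_force: 79.8
```

```bash
python3 st.py
```

```text
{'time_s': 30.95, 'ee_pos': [0.6748, 0.0327, 0.1826], 'orientation': [-179.8605, 0.0822, -118.4297], 'wrist_force': [-2.8131, 1.0358, 10.7268], 'wrist_torque': [0.5717, 1.1075, 0.2412], 'gripper_width': 0.0372, 'grasp_force': 79.7701} -47.8
```

{"api": "step_arm", "payload": {
  "commands": [
    [0, 0, 0, 0, 0, 0, 0.3],
    [0, 0, 0, 0, 0, 0, 1],
    [0, 0, 0, 0, 0, 0, 1],
    [0, 0, 0, 0, 0, 0, 1],
    [0, 0, 0.2, 0, 0, 0, 1],
    [0, 0, 0.4, 0, 0, 0, 1],
    [0, 0, 0.6, 0, 0, 0, 1],
    [0, 0, 0.6, 0, 0, 0, 1],
    [0, 0, 0.5, 0, 0, 0, 1],
    [-0.5, 0, 0.2, 0, 0, 0, 1],
    [-0.5, 0, 0, 0, 0, 0, 1],
    [-0.5, 0, 0, 0, 0, 0, 1]
  ]
}}

```text
time_s: 32.45
ee_pos: [0.5983, 0.0324, 0.3065]
orientation: [-180.0, 0.0, -118.5]
wrist_force: [-0.1, 0.6, 0.5]
gripper_width: 0.0853
grasp_force: 0.0
```

{"api": "step_arm", "payload": {
  "commands": [
    [-0.8, 0, 0, 0, 0, 0, 1],
    [-0.8, 0, 0, 0, 0, 0, 1],
    [-0.6, 0, 0, 0, 0, 0, 1],
    [0, 0, 0, 0, 0, 0, 1]
  ]
}}

```text
time_s: 32.95
ee_pos: [0.4876, 0.0323, 0.3071]
orientation: [-179.9, 0.1, -118.5]
wrist_force: [0.3, 0.3, 0.4]
gripper_width: 0.0854
grasp_force: 0.0
```

Run:
```python
from k import *
s=grab('side','s8'); print(knob(s,(.675,.032,.135)))
w=grab('wrist','w8'); print(knob(w,(.675,.032,.135)))
cv2.imwrite('pics/v8.png',np.hstack([cv2.resize(s['image'][205:300,190:316],(400,300),interpolation=2),cv2.resize(w['image'],(400,300))])[:,:,::-1])
```

```text
(149, array([0.6768, 0.0319, 0.1347]), np.float64(0.0016))
(993, array([0.6746, 0.0321, 0.1345]), np.float64(0.0005))
```

View pics/v8.png

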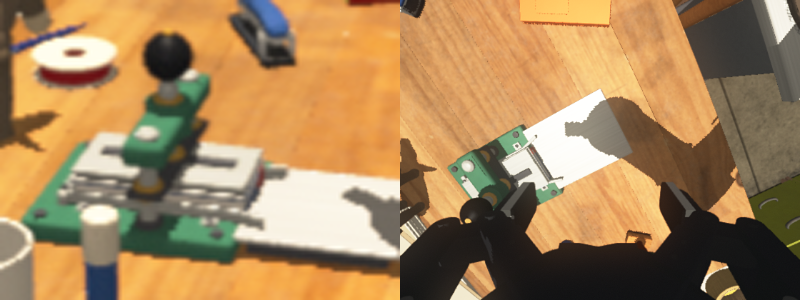

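The platen now sits on the notebook, the gripper is clear and nothing else has moved. I'm handing the job in.

```bash
python3 -c "
from rig import ctrl; print(ctrl.sign_off())"
```

```text
the job is handed in; nothing more can be done
None
```

The notebook is home against the back stop and clamped: I wound the knob down to about 75–80 N, estimated from wrist torque, then let go and backed the arm clear. I handed the job in at about 33 s; the hand-in gave no verdict, and I didn't measure the clamp force left after letting go.

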